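Knock the dowels home and fit the engine side cover

TASK

The two hollow spring dowels in the top face of the crankcase have only been started: knock each of them fully home with brisk blows of the soft-faced mallet, then put the mallet back down on the bench. Then pick up the side cover by its oil filler cap and lower it over the two dowels, without dropping it, until it sits flush all round on the crankcase. Leave the multimeter, battery, bolt dish and spray can where they are, and keep the gripper off the dowels.

Things in the scene. Friction and masses are not known exactly. Their poses are not given: they have to be found in the camera images.
- crankcase: Aluminium crankcase half, fixed on timber blocks, left or right on the bench (cover on the other side), machined face up, 100 mm above the bench. From above a pear 166 mm long (x) and 116 mm wide; clutch and gear inside, below the face. Origin on the bench under the middle; narrow end to +x. Lugs outside the pear, 28 mm wide, carry dowel a (x -66, y +58 mm) and dowel b (x +70, y -44 mm).
- crankcase_face (a point): Point on the level of the crankcase's joint face, above the crankcase's origin (100 mm above the bench). Same axes as the crankcase.
- dowel_a (a joint): How far dowel a has been driven down, in m: 0 = stands 24 mm above the joint face, 0.014 = fully home on its shoulder, standing 10 mm above the face. It starts between 0 and 0.005. A tight fit: about 14 N moves it slowly, some 5 N more at 0.25 m/s; it does not spring back but stays where it is left.
- dowel_b (a joint): The same for dowel b (0 to 0.014 m, home at 0.014).
- dowel_a_top (a point): Centre of the top of dowel a: an upright hollow steel sleeve, split down one side, 14 mm outside diameter, its top edge chamfered over 3 mm.
- dowel_b_top (a point): Centre of the top of dowel b, the same kind of sleeve, 170 mm from dowel a.
- cover: Aluminium side cover, 0.6 kg, same pear outline, lying flange down on the bench. Origin: middle of its underside. Fitted, it has the crankcase's x, y and heading, with its origin on the face. Rim and lugs 16 mm thick, middle 26 mm. On top the black oil filler cap: a disc 50 mm wide, 2 mm thick, and an upright wing 46 mm long (along x), 15 mm wide (y), 26 mm tall, top at 54 mm.
- cover_grip (a point): Point to grip the filler cap's wing: over the cover's origin, 49 mm above its underside, 5 mm below the wing's top. The fingers close along the cover's y.
- cover_bore_a (a point): Centre of the mouth of the bore for dowel a, in the underside of the cover's lug at x -66, y +58 mm: a blind bore 16 mm wide and 12.5 mm deep (a smaller bolt hole shows on top of the lug).
- cover_bore_b (a point): Centre of the mouth of the bore for dowel b, of the same size, in the underside of the cover's lug at x +70, y -44 mm.
- mallet: Soft-faced mallet, 0.55 kg (nearly all in the head), standing on one nylon face with its handle level; stays so when let go. Head: upright cylinder 44 mm wide, 76 mm tall. Wooden handle 24 mm wide (y), 30 mm tall, its middle 38 mm above the lower face, reaching along -x to 174 mm from the head's axis. Origin: centre of the lower face; z up the head.
- mallet_grip (a point): Point in the middle of the handle, 52 mm from the head's axis, to grip across (fingers close along the mallet's y). Grip firmly: a blow can tip the handle in the fingers, head end up.
- mallet_face (a point): Centre of the head's lower (striking) face.
- mallet_head (a point): Middle of the mallet's head, 38 mm above its lower face (38 mm above the bench when it stands on it).
- multimeter: Black multimeter lying on the bench, 145 x 75 x 46 mm, origin in the middle of its underside; to be left alone.
- battery: Motorcycle battery, 87 x 150 x 114 mm, 3 kg, origin in the middle of its underside; to be left alone.
- bolt_dish: Round steel dish with the cover's bolts, 112 mm wide, 24 mm tall, origin in the middle of its underside; to be left alone.
- spray_can: Upright spray can, 60 mm wide, 150 mm tall, origin in the middle of its underside; to be left alone.
Things that resemble listed ones, but are neither listed nor needed, are in the scene too. There is more than one size of the cover; the job needs the largest. Leave any pink look-alike of the mallet alone.

How it is judged (in metres and radians):
On the way, in this order (a step that is already met when the one before it is completed fails the run):
1. one dowel is knocked down by a blow of the mallet's head (it moves faster than 0.06 m/s with the head upon it) (((distance between mallet_head and dowel_a_top below 0.055 m and velocity of joint dowel_a above 0.06 m/s) or (distance between mallet_head and dowel_b_top below 0.055 m and velocity of joint dowel_b above 0.06 m/s))).
2. with one dowel already driven (joint past 6.5 mm), the other is knocked down by a blow in the same way (((value of joint dowel_b above 0.0065 m and distance between mallet_head and dowel_a_top below 0.055 m and velocity of joint dowel_a above 0.06 m/s) or (value of joint dowel_a above 0.0065 m and distance between mallet_head and dowel_b_top below 0.055 m and velocity of joint dowel_b above 0.06 m/s))).
3. both dowels are home (driven more than 12.5 mm), the mallet lifted off them and the cover still on the bench (value of joint each of dowel_a, dowel_b above 0.0125 m and distance between mallet_head and dowel_a_top above 0.06 m and distance between mallet_head and dowel_b_top above 0.06 m and height (world z) of cover below 0.01 m), for 0.2 s.
4. the mallet stands or lies on the bench again, at rest and let go, before the cover is lifted (height (world z) of mallet_head below 0.05 m and linear speed of mallet below 0.03 m/s and contact force between the fingers and mallet below 0.2 N and height (world z) of cover below 0.01 m), for 0.1 s.
At the end, for the whole second after the job is handed in: Both dowels home (driven more than 12.5 of 14 mm); the cover at rest on the crankcase with each bore within 3 mm of its dowel, its underside within 2 mm of the joint face and level within 0.02 rad; the mallet at rest on the bench (middle of its head below 50 mm) (value of joint each of dowel_a, dowel_b above 0.0125 m and horizontal distance between cover_bore_a and dowel_a_top below 0.003 m and horizontal distance between cover_bore_b and dowel_b_top below 0.003 m and z of cover in the frame of crankcase_face between -0.002 and 0.002 m and angle between cover's own z axis and vertical below 0.02 rad and linear speed of cover below 0.02 m/s and height (world z) of mallet_head below 0.05 m and linear speed of mallet below 0.03 m/s); the robot touches nothing.
It fails at once if the gripper or arm pushes a dowel (more than 3 N): the mallet does that (contact force between any of the arm, the fingers and dowel_a above 3 N or contact force between any of the arm, the fingers and dowel_b above 3 N).
It fails at once if the cover is dropped (falls faster than 0.4 m/s out of the fingers) (linear speed of cover above 0.4 m/s and contact force between the fingers and cover below 0.5 N).
It fails at once if the multimeter, battery, bolt dish or spray can is moved by more than 30 mm (distance of any of multimeter, battery, bolt_dish, spray_can from where it was at the start of the episode above 0.03 m).
It also fails if it takes over 72 s, if anything falls off the work surface, if the arm or the gripper's body presses on something with over 40 N, if the wrist force passes 120 N, or if a joint passes its speed limit or range.

ROBOT

A 6-joint arm with a two-finger parallel gripper is mounted at the origin on the work surface. World frame = base frame: x ahead of the robot, y to its left, z up, the work surface at z = 0. Lengths are in mm, angles in rad, forces in N, time in s.
With the tool pointing down it reaches from about 350 to 775 mm from the base axis. Payload 7.3 kg.
Tool frame: the origin (TCP) lies between the finger pads; the fingertips stand 11 mm ahead of it and the grasp point (between the pads) lies 8 mm behind it (ctrl.tips_ahead is the distance from the TCP to the fingertips, in mm); z points along the fingers, y is the line along which they close (so a half turn about z gives the same grasp; the last joint's range is limited). The gripper opens to 92 mm and grips with 3 to 60 N. Pads are 19 mm wide; open, the fingers measure 130 mm over their backs; the gripper's body (75 mm by 190 mm) begins 47 mm behind the grasp point.
Start: joints at [-1.431, 0.342, 1.524, -0, 1.275, -0.146], TCP at [148.033, -503.716, 237.741] pointing down, gripper open.
Joint ranges: [-2.53, 2.53], [-0.77, 2.02], [0.04, 2.7], [-1, 4.14], [0.28, 2.66], [-3.11, 3.11]. Speed limits (rad/s): [2.57, 2.57, 3.14, 3.14, 3.14, 3.14].

INTERFACE

Orientations are given as a unit quaternion [x, y, z, w].
In Python, from station import ctrl gives the robot as it stands. Calls block until the motion is done:
- ctrl.movep(position, orientation): joint-space move of the TCP to a pose.
- ctrl.movel(position, max_speed=150, rotation=None, force_limit=None): straight line of the TCP; rotation=None keeps the orientation; max_speed is the mean speed in mm/s. With force_limit (N) it stops when the force on the tool has changed by that much, and returns True; else False.
- ctrl.set_joints(angles): joint-space move.
- ctrl.grip(opening, f_grip=None): finger opening in mm; f_grip is the grip in N (None keeps the last); returns when the fingers have stopped.
- ctrl.wait(seconds).
- ctrl.solve_ik(position, orientation): joint angles nearest the present ones, or None.
- ctrl.camera(name): name is "side" or "top"; returns a dict with "img" (480x640x3 uint8, red, green, blue), "vertical_fov" (degrees; the focal length in pixels is half the picture's height over the tangent of half this angle, whatever the lens; pixels are square), "cx", "cy" (the principal point, pixels), "dist" ([k1, k2, p1, p2, k3] as OpenCV has them; the pictures are not rectified), "rvec" (rotation vector, rad) and "tvec" (3), from world to camera coordinates, as OpenCV has them. Camera axes: x right, y down, z forward; pixel columns grow to the right and rows downward; lengths in mm; the calibration is good to about 2 mm. A picture is of the moment at which its call begins. There is no depth.
A pose or a line that the arm cannot do raises ctrl.IKError and nothing moves.
- ctrl.close_job(): hands the job in; it is judged then, once.
Readings, each from a call of its own:
- ctrl.read_clock(): time.
- ctrl.read_joint_pos(): joint angles.
- ctrl.read_qvel(): joint speeds.
- ctrl.read_joint_efforts(): joint torques, N m.
- ctrl.read_tool_pos(): TCP position.
- ctrl.read_orientation(): TCP orientation.
- ctrl.read_ft_force(): force on the tool from outside, world axes, zero at the start.
- ctrl.read_wrist_torque(): the same for the moment, N m.
- ctrl.read_opening(): finger opening in mm.
- ctrl.read_finger_force(): force on a finger pad.
Only numpy, scipy, OpenCV 4.12 (cv2) and the standard library are available. Lean on these libraries where they do the work, as an engineer would, in place of code of your own. Each camera call takes 0.05 s, during which the arm holds its last target. There are 200 camera calls.

## Working session

There is one attempt and no reset: what is moved stays moved. The work goes in short steps, each a Python script; the robot and the scene stay as the last script left them, time stands still between calls to the robot, and variables do not carry over. Pictures are saved under pics/ and viewed, at most 10 in all, crops included, and the job is handed in when it is done.

```bash
ls; mkdir -p pics; cat > h.py <<'E'
import numpy as np, cv2
from station import ctrl
def K(c):
    f=240/np.tan(np.radians(c["vertical_fov"])/2)
    return np.array([[f,0,c["cx"]],[0,f,c["cy"]],[0,0,1.]])
def ray(c,uv):
    p=cv2.undistortPoints(np.array(uv,float).reshape(-1,1,2),K(c),np.array(c["dist"],float)).reshape(-1,2)
    R=cv2.Rodrigues(np.array(c["rvec"],float))[0];t=np.array(c["tvec"],float).ravel()
    d=np.c_[p,np.ones(len(p))]@R
    return -R.T@t,d/np.linalg.norm(d,axis=1)[:,None]
def plane(c,uv,z):
    o,d=ray(c,uv); return o+d*((z-o[2])/d[:,2])[:,None]
def proj(c,P):
    return cv2.projectPoints(np.array(P,float).reshape(-1,1,3),np.array(c["rvec"],float),np.array(c["tvec"],float),K(c),np.array(c["dist"],float))[0].reshape(-1,2)
def tri(c1,u1,c2,u2):
    o1,d1=ray(c1,u1);o2,d2=ray(c2,u2);o=[]
    for a,b in zip(d1,d2):
        s=np.linalg.lstsq(np.c_[a,-b],o2-o1,rcond=None)[0]
        p,q=o1+s[0]*a,o2+s[1]*b;o.append(np.r_[(p+q)/2,np.linalg.norm(p-q)])
    return np.array(o)
def save(n,img,k=1): cv2.imwrite(f"pics/{n}.png",cv2.resize(img[:,:,::-1],None,fx=k,fy=k,interpolation=cv2.INTER_CUBIC))
def down(yaw): # tool z down, tool y at world angle yaw+90deg, tool x at yaw -> rot
    from scipy.spatial.transform import Rotation as R
    c,s=np.cos(yaw),np.sin(yaw)
    return R.from_matrix(np.array([[c,s,0],[s,-c,0],[0,0,-1.]])).as_quat()
E
python3 - <<'E'
from h import *
import pickle
C={}
for n in("top","side"):
    c=ctrl.camera(n);C[n]=c;save(n,c["img"],1.25)
    o,_=ray(c,[[320,240]]);print(n,o,c["vertical_fov"],c["dist"])
pickle.dump(C,open("c0.pkl","wb"))
print(ctrl.read_orientation(),ctrl.read_clock(),ctrl.tips_ahead)
E
```

```text
pics
top [ 207.20444662   -5.03964017 1811.70308743] 44.7208279552884 [-0.16313017  0.          0.          0.          0.        ]
side [ 433.18368728 1114.51601627 1303.27306166] 42.29058576489433 [-0.06394326  0.          0.          0.          0.        ]
[ 9.89807893e-01  1.42407187e-01  1.70913119e-05 -7.26342345e-04] 0.1 11.0
```

View pics/top.png

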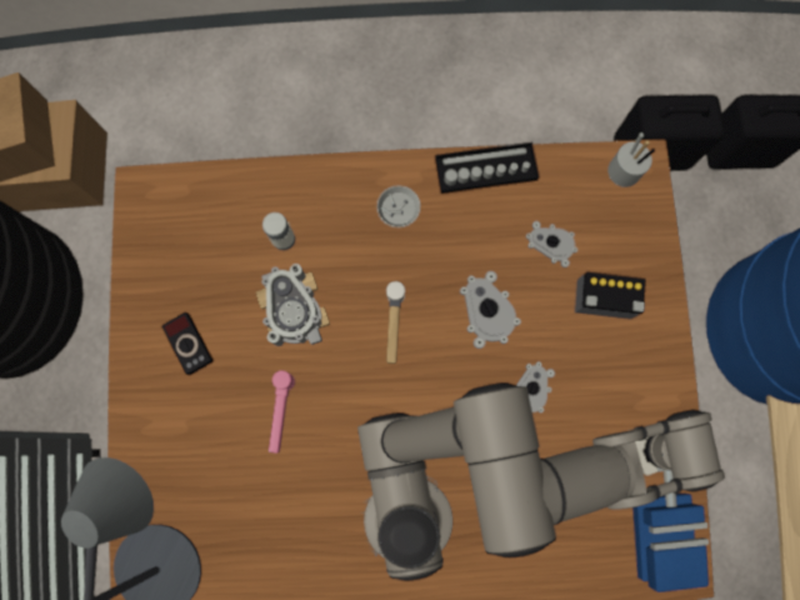

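View pics/side.png

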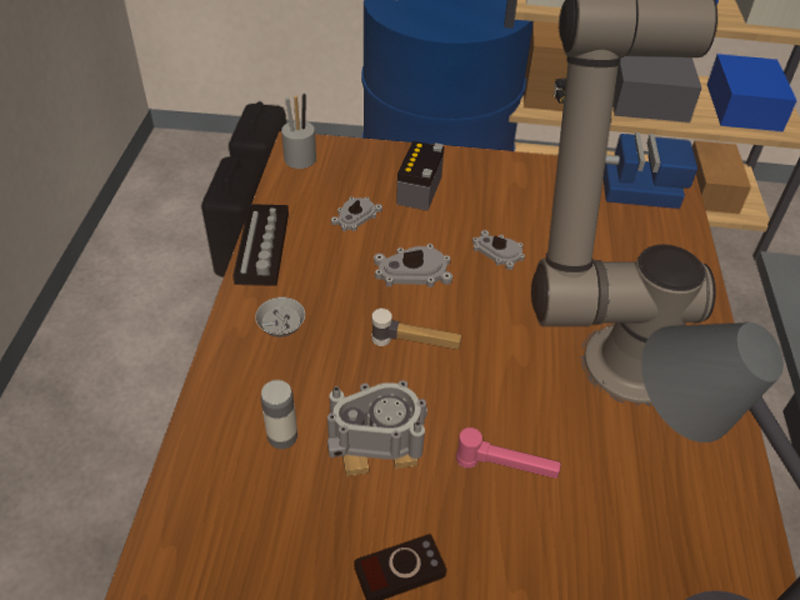

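Top view (800x600 pixels): crankcase at (291,307), mallet with the white head at (395,291), pink decoy at (282,381). There are three cover candidates: (488,308), (553,241) and (535,387). The one at (488,308) is clearly the largest, so it fits the description. I'll confirm it in an enlarged crop, together with the dowels.

```bash
python3 - <<'E'
from h import *
import pickle
C=pickle.load(open("c0.pkl","rb"))
t=C["top"]["img"];s=C["side"]["img"]
# top crops 5x : origins (200,205),(362,205)
a=np.hstack([t[205:285,200:270],t[205:285,362:432]]); save("crop_top",a,5.5)
b=np.hstack([s[298:378,255:345],s[185:265,290:380]]); save("crop_side",b,4.4)
E
```

```text
(no output)
```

View pics/crop_top.png

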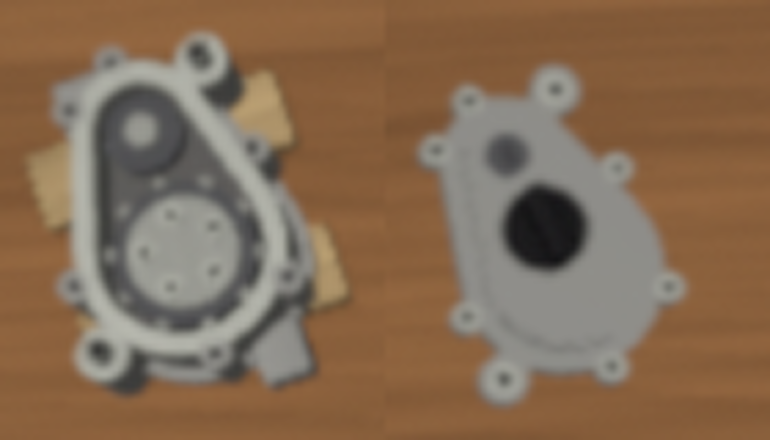

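View pics/crop_side.png

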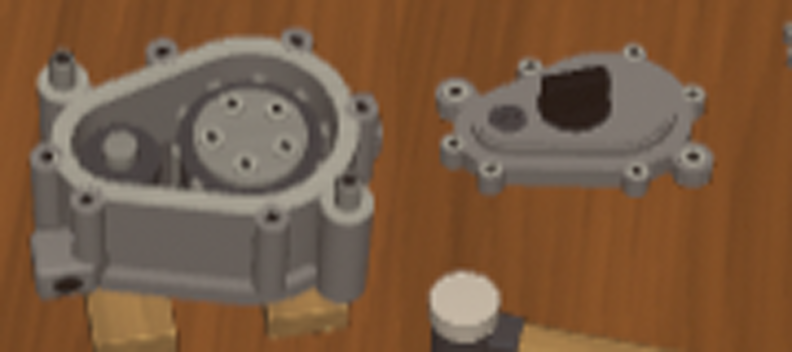

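The top crop confirms it. On the left is the crankcase, with dowel b's bore at full-frame (236.5,215) and dowel a's at (218,269). On the right is the large cover, with lug b at (393,221), lug a at (383.5,274) and the cap at (391,246). In the side view, dowel a's top is at (334,339), dowel b's at (269,312), and the wing's top edge is at about (330,201).

```bash
cat >> h.py <<'E'
def dark(img,uv,r=3.2,k=8):
    """intensity-weighted centroid of a dark spot near uv"""
    g=cv2.cvtColor(img,cv2.COLOR_RGB2GRAY).astype(np.float32)
    u=np.array(uv,float)
    yy,xx=np.mgrid[-r:r:.125,-r:r:.125]
    m=(xx**2+yy**2)<r*r
    for _ in range(6):
        p=cv2.remap(g,(xx+u[0]).astype(np.float32),(yy+u[1]).astype(np.float32),cv2.INTER_CUBIC)
        w=np.clip(np.percentile(p[m],50)-p,0,None)*m
        u=u+np.array([(w*xx).sum(),(w*yy).sum()])/w.sum()
    return u
def pear(a,b):
    """origin xy and heading from lug a and b"""
    v=b[:2]-a[:2]; th=np.arctan2(v[1],v[0])-np.arctan2(-102,136)
    c,s=np.cos(th),np.sin(th)
    return (a[:2]+b[:2])/2-np.array([[c,-s],[s,c]])@[2,7],th,np.hypot(*v)
E
python3 - <<'E'
from h import *
import pickle
C=pickle.load(open("c0.pkl","rb"));T,S=C["top"],C["side"]
tb,ta=dark(T["img"],(236.5,215)),dark(T["img"],(218.2,269))
sa,sb=dark(S["img"],(334.1,339),2.),dark(S["img"],(269.1,311.6),2.)
print("dowel px",ta,tb,sa,sb)
D=tri(T,[ta,tb],S,[sa,sb]);print(D)
print("crank",pear(*D))
print("crank top plane",pear(*plane(T,[ta,tb],122)),plane(T,[ta,tb],122)); print("side plane",plane(S,[sa,sb],122))
ca,cb=dark(T["img"],(383.5,274.1),2.2),dark(T["img"],(392.9,221.4),2.2)
# side: a right-hand, b left-hand lug
xa,xb=dark(S["img"],((692-396)/4.4+290,157/4.4+185),2),dark(S["img"],((455-396)/4.4+290,91/4.4+185),2)
print("cover px",ca,cb,xa,xb)
G=tri(T,[ca,cb],S,[xa,xb]);print(G);print("cover",pear(*G),pear(*plane(T,[ca,cb],16)),pear(*plane(S,[xa,xb],16)))
print("cap px T",dark(T["img"],(391,246.3),10))
hs=cv2.cvtColor(T["img"],cv2.COLOR_RGB2HSV)
def comp(img,uv,f,win):
    h=cv2.cvtColor(img,cv2.COLOR_RGB2HSV); m=f(h).astype(np.uint8)
    u,v=map(int,uv); k=np.zeros_like(m); k[v-win:v+win,u-win:u+win]=1
    n,l,st,ce=cv2.connectedComponentsWithStats(m*k)
    i=max(range(1,n),key=lambda i:st[i,4]);return ce[i],st[i],l==i
for n,uv in(("top",(316,233)),("side",(305.5,252.7))):
    print(n,"head",comp(C[n]["img"],uv,lambda h:(h[...,1]<60)&(h[...,2]>150),14)[:2])
for n,uv in(("top",(314,266)),("side",(343,268))):
    ce,st,m=comp(C[n]["img"],uv,lambda h:(h[...,0]<25)&(h[...,2]>135)&(h[...,1]>60),34)
    y,x=np.nonzero(m);print(n,"handle",ce,st,cv2.fitLine(np.c_[x,y].astype(np.float32),cv2.DIST_L2,0,.01,.01).ravel())
E
```

```text
dowel px [217.74681993 268.45272466] [235.70634555 214.50209672] [333.86248454 338.42099266] [268.67366014 310.74876267]
[[4.50498811e+02 2.96888621e+02 1.16807974e+02 4.99228626e-01]
 [6.10755938e+02 2.40098997e+02 1.18336525e+02 1.25953625e+00]]
crank (array([530.80675779, 261.21590953]), np.float64(0.302942358093977), np.float64(170.02178788268537))
crank top plane (array([529.56070397, 260.52447313]), np.float64(0.30416199194090177), np.float64(169.3948753323022)) [[449.50489027 295.99487371 122.        ]
 [609.23999838 239.60942323 122.        ]]
side plane [[450.66766663 300.41070085 122.        ]
 [610.83728854 242.64133253 122.        ]]
cover px [383.20827137 273.48006084] [392.57554475 220.75067292] [357.05504919 220.1381572 ] [303.0271192  205.26243696]
[[ 423.27258202 -198.55152455   16.50092627    1.26194414]
 [ 589.07935779 -239.79521799   16.31548829    0.61076935]]
cover (array([ 507.05763352, -226.39989667]), np.float64(0.39970347631870984), np.float64(170.85938411279267)) (array([ 507.59121298, -226.51501798]), np.float64(0.3996657473672053), np.float64(170.53955950754928)) (array([ 506.62108526, -226.68374526]), np.float64(0.40080575829694226), np.float64(171.17957012920965))
cap px T [390.62075922 246.07694439]
top head (array([315.87058824, 231.82352941]), array([309, 225,  15,  15, 170], dtype=int32))
side head (array([304.98742138, 253.32704403]), array([298, 247,  15,  15, 159], dtype=int32))
top handle [301.         265.87426901] [ 280  245   39   48 1026] [9.5531273e-01 2.9559699e-01 3.0100000e+02 2.6587427e+02]
side handle [342.72861357 266.09734513] [318 259  51  15 339] [9.8404694e-01 1.7790906e-01 3.4272861e+02 2.6609735e+02]
```

```bash
python3 - <<'E'
from h import *
import pickle
C=pickle.load(open("c0.pkl","rb"));T,S=C["top"],C["side"]
print("head top",tri(T,[[315.87,231.82]],S,[[304.99,253.33]]))
# handle axis from per-row (top) colour edges: lighter, less saturated than bench
h=cv2.cvtColor(T["img"],cv2.COLOR_RGB2HSV).astype(int)
for v in(232,250,270,285): print(v,h[v,305:327].tolist()[::2])
c=[]
for v in range(250,287):
    g=T["img"][v,303:326].astype(float); w=g[:,1]; w=np.clip(w-np.median(np.r_[w[:4],w[-4:]])-10,0,None); c.append((303+(w*np.arange(23)).sum()/w.sum(),v))
P=plane(T,c,53);print(P[::9]);f=np.polyfit(P[:,0],P[:,1],1);print("slope",f,"yaw",np.arctan(f[0]), "head y by line",np.polyval(f,plane(T,[[315.87,231.82]],76)[0,0]))
print("head on plane76",plane(T,[[315.87,231.82]],76),plane(S,[[304.99,253.33]],76))
print("can top",plane(T,[[274/1.25,222/1.25]],150),"dish",plane(T,[[398/1.25,207/1.25]],10),"bat",plane(T,[[614/1.25,290/1.25]],114))
print(ctrl.read_orientation(),down(-.3))
E
```

```text
head top [[554.05806415   3.41857059  71.62484675   1.48782989]]
232 [[14, 146, 131], [14, 140, 133], [15, 47, 169], [22, 19, 197], [24, 18, 197], [24, 18, 196], [24, 18, 196], [21, 18, 196], [22, 20, 194], [17, 36, 165], [14, 143, 130]]
250 [[14, 145, 132], [14, 147, 132], [14, 144, 133], [16, 121, 150], [19, 100, 173], [18, 100, 171], [18, 103, 154], [16, 124, 121], [14, 144, 136], [14, 144, 136], [14, 145, 135]]
270 [[14, 145, 141], [14, 145, 141], [14, 137, 140], [18, 104, 164], [18, 100, 165], [18, 101, 164], [18, 110, 134], [14, 142, 133], [14, 143, 139], [14, 143, 139], [14, 144, 140]]
285 [[14, 145, 134], [14, 145, 134], [17, 117, 146], [19, 99, 170], [18, 99, 170], [18, 101, 159], [15, 127, 122], [14, 146, 136], [14, 145, 137], [14, 143, 137], [14, 144, 138]]
[[502.20224588  10.96214879  53.        ]
 [474.50664866  13.60606205  53.        ]
 [446.99008848  16.80842594  53.        ]
 [419.55137541  18.66912936  53.        ]
 [392.30535886  21.67974924  53.        ]]
slope [-0.0971594 59.8193761] yaw -0.09685539604532023 head y by line 5.999083367465616
head on plane76 [[553.93807777   3.31645125  76.        ]] [[552.89206106   7.57679592  76.        ]]
can top [[718.10236091 283.27448587 150.        ]] dish [[784.56159002 -14.70213114  10.        ]] bat [[ 519.4759168  -522.99578386  114.        ]]
[ 9.89807893e-01  1.42407187e-01  1.70913119e-05 -7.26342345e-04] [ 0.98877108 -0.14943813  0.          0.        ]
```

```bash
python3 - <<'E'
from h import *
q=down(-.097); g=[501.8,10.5]
ctrl.movep([*g,200],q); ctrl.movel([*g,90],250)
r=ctrl.movel([*g,30],100,force_limit=12); print("contact",r,ctrl.read_tool_pos())
ctrl.grip(15,60); print(ctrl.read_opening(),ctrl.read_finger_force(),ctrl.read_ft_force())
ctrl.movel([*g,200],200); ctrl.wait(.2); print(ctrl.read_opening(),ctrl.read_ft_force(),ctrl.read_wrist_torque(),ctrl.read_clock(),ctrl.read_joint_pos())
c=ctrl.camera("side"); p=proj(c,[[552,5.5,208]])[0];print(p)
u,v=map(int,p); save("held",c["img"][v-70:v+50,u-70:u+90],5)
E
```

```text
contact False [502.40509858  10.43625552  30.72845121]
23.855173675607865 59.466760754585266 [ 0.10032069 -0.09666242  0.43938372]
23.475465272983165 [ 0.83122042 -0.33823772 -5.24794079] [0.03382806 0.21572953 0.01112925] 5.9417 [-1.31965672e-01  3.36462259e-01  1.64680631e+00 -9.08033473e-07
  1.16073059e+00  1.53594455e+00]
[306.21237877 217.53485622]
```

View pics/held.png

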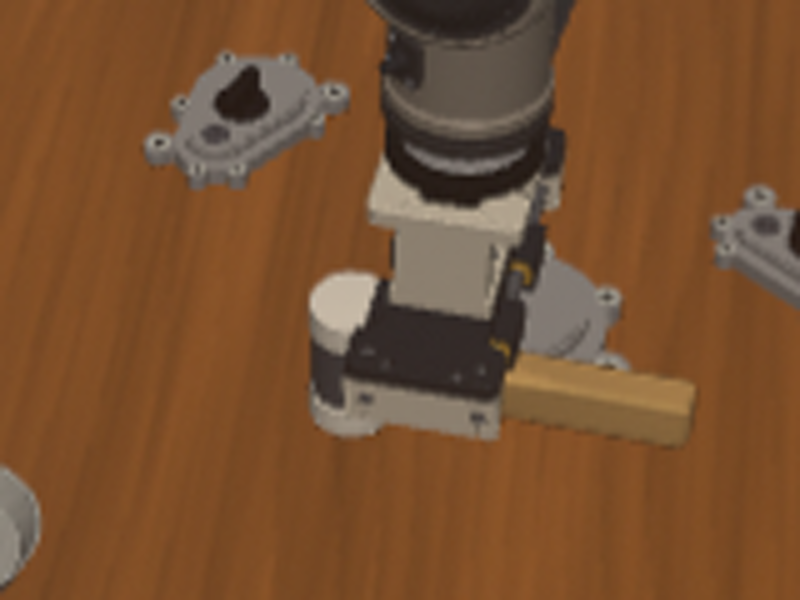

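The held crop shows the mallet's handle level and its head upright. Next I strike dowel a.

```bash
cat >> h.py <<'E'
A,B=np.array([450.2,297.2]),np.array([610.7,240.5]); OFF=30.7
def tcp_for(d,yaw,fz): return [*(d-51.4*np.array([np.cos(yaw),np.sin(yaw)])),fz+OFF]
def blow(d,yaw,z0,z1,v):
    ctrl.movel(tcp_for(d,yaw,z0),120); ctrl.wait(.15)
    ctrl.movel(tcp_for(d,yaw,z1),v); f=ctrl.read_ft_force()[2]
    ctrl.wait(.1); print("blow end z",ctrl.read_tool_pos()[2]-OFF,"f",f,ctrl.read_ft_force()[2],"M",ctrl.read_wrist_torque())
    ctrl.movel(tcp_for(d,yaw,z0),150)
def probe(d,yaw,z0,z1):
    ctrl.movel(tcp_for(d,yaw,z0),120); ctrl.wait(.2)
    r=ctrl.movel(tcp_for(d,yaw,z1),25,force_limit=5); print("probe",r,ctrl.read_tool_pos()[2]-OFF,ctrl.read_ft_force()[2])
    ctrl.movel(tcp_for(d,yaw,z0),120)
E
python3 - <<'E'
from h import *
y=.5
ctrl.movep(tcp_for(A,y,175),down(y)); print(ctrl.read_joint_pos()[5])
probe(A,y,135,114)
blow(A,y,150,110,160)
probe(A,y,125,107)
print(ctrl.read_clock())
c=ctrl.camera("side"); p=proj(c,[[*A,150]])[0]
u,v=map(int,p); save("blow1",c["img"][v-50:v+70,u-90:u+70],5)
E
```

```text
1.5060154908663437
probe True 119.04937744983211 3.9902928206694415
blow end z 110.15491907263355 f -4.5194276018688955 -5.777064884374916 M [-0.09682314  0.19071886 -0.03577453]
probe True 107.98662406731653 4.251253991685553
11.525
```

View pics/blow1.png

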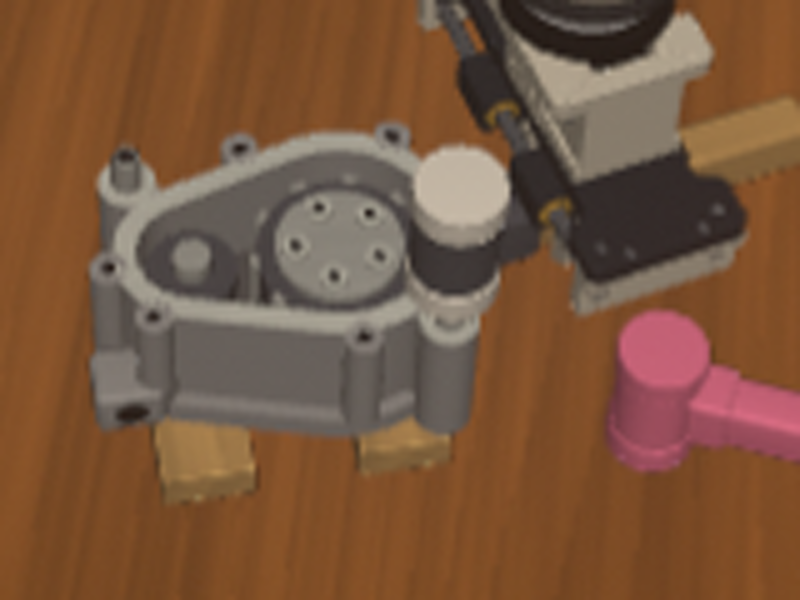

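The picture shows the mallet above dowel a and dowel b still proud. A second blow, aimed lower, will show whether dowel a is against its stop.

```bash
python3 - <<'E'
from h import *
y=.5
blow(A,y,140,106,160)
probe(A,y,122,103)
print(ctrl.read_clock())
E
```

```text
blow end z 106.29061348070145 f -4.658277585751719 -5.3589097963334495 M [-0.11406689  0.14627171  0.02137301]
probe True 103.43300674067062 4.63516659322599
14.3583
```

```bash
python3 - <<'E'
from h import *
y=.5
ctrl.movel(tcp_for(A,y,160),150); ctrl.wait(.2)
t,s=ctrl.camera("top"),ctrl.camera("side"); tp=ctrl.read_tool_pos();print(tp)
top=[*(tp[:2]+51.4*np.array([np.cos(y),np.sin(y)])),tp[2]-OFF+76]
o=[]
for c in(t,s):
    u,v=proj(c,[top])[0].astype(int); h=cv2.cvtColor(c["img"],cv2.COLOR_RGB2HSV)
    m=((h[...,1]<45)&(h[...,2]>165)).astype(np.uint8);k=0*m;k[v-13:v+14,u-13:u+14]=1
    n,l,st,ce=cv2.connectedComponentsWithStats(m*k);i=1+np.argmax(st[1:,4]);o.append(ce[i]);print((u,v),ce[i],st[i])
print("nominal",top,"meas",tri(t,[o[0]],s,[o[1]]))
sa=dark(s["img"],proj(s,[[*A,108]])[0],2.); ta=dark(t["img"],proj(t,[[*A,108]])[0],3.2);print(sa,ta,proj(s,[[*A,108]]),)
u,v=map(int,proj(s,[[*A,150]])[0]); a=s["img"][v-70:v+50,u-90:u+70]
save("blow2",a,5)
E
```

```text
[404.71332382 272.37274902 189.82900791]Traceback (most recent call last):
  File "<stdin>", line 10, in <module>
    return _wrapfunc(a, 'argmax', axis=axis, out=out, **kwds)
    return bound(*args, **kwds)
ValueError: attempt to get argmax of an empty sequence
```

```bash
python3 - <<'E'
from h import *
s=ctrl.camera("side")
u,v=map(int,proj(s,[[*A,150]])[0]); a=s["img"][v-70:v+50,u-90:u+70];print(u,v)
save("blow2",a,5)
E
```

```text
334 330
```

View pics/blow2.png

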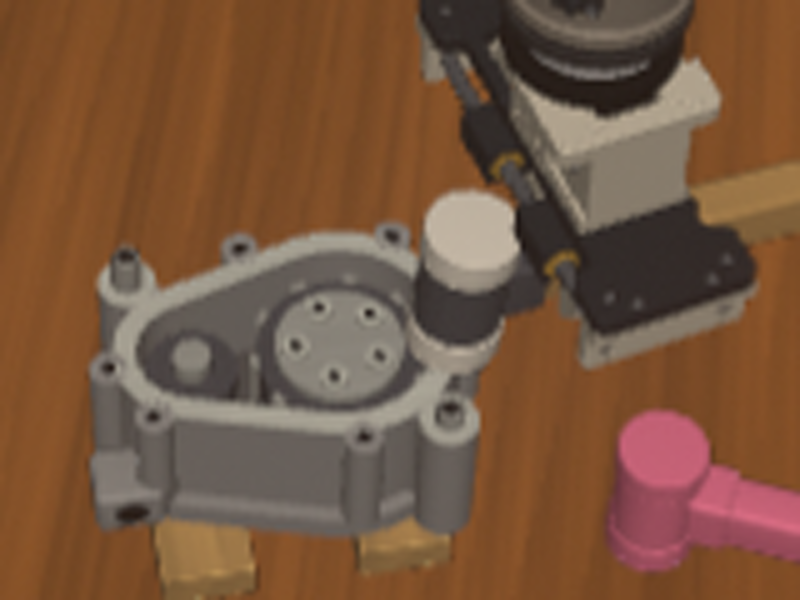

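The side crop shows dowel a clearly lower at (334,341.6) full-frame. The head is tipped a few degrees, head end up. I'll measure both dowel heights numerically.

```bash
python3 - <<'E'
from h import *
import pickle
S0=pickle.load(open("c0.pkl","rb"))["side"]
s=ctrl.camera("side")
def zat(c,px,xy): # height where vertical line through xy best meets the pixel row
    zs=np.arange(95,130,.1); p=proj(c,[[*xy,z] for z in zs]); return zs[np.argmin(np.hypot(*(p-px).T))]
for n,d,p0,p1 in(("a",A,(333.9,338.4),(334.,341.6)),("b",B,(268.7,310.7),(268.9,311))):
    a,b=dark(S0["img"],p0,2.),dark(s["img"],p1,2.)
    print(n,a,b,zat(S0,a,d),zat(s,b,d))
# head: upper disc vs lower band lean, from white mask
h=cv2.cvtColor(s["img"],cv2.COLOR_RGB2HSV); sub=((h[...,1]<50)&(h[...,2]>140)).astype(np.uint8)[290:340,320:352]
n,l,st,ce=cv2.connectedComponentsWithStats(sub); print(st[1:],ce[1:]+[320,290])
d=np.array([np.cos(.5),np.sin(.5)]);tp=ctrl.read_tool_pos()
for t in(0,.05,.1,.15): # predicted top centre for tilt t about grasp point
    gz=tp[2]+8; r=51.4*np.cos(t)-38*np.sin(t); zz=gz+51.4*np.sin(t)+38*np.cos(t)
    r2=51.4*np.cos(t)+38*np.sin(t); z2=gz+51.4*np.sin(t)-38*np.cos(t)
    print(t,proj(s,[[*(tp[:2]+r*d),zz],[*(tp[:2]+r2*d),z2]]))
E
```

```text
a [333.85050227 338.41507915] [333.60532972 341.07947892] 117.39999999999873 106.59999999999934
b [268.65485394 310.73666728] [268.68077418 310.74601791] 119.29999999999862 119.29999999999862
[[  9   9  19  19 274]
 [  0  18   7   7  26]
 [  0  32   1   2   2]
 [  4  35  17  15  94]
 [ 22  37   1   2   2]
 [  0  38   3   6  10]] [[337.75547445 307.37591241]
 [323.07692308 310.96153846]
 [320.         322.5       ]
 [331.58510638 332.96808511]
 [342.         327.5       ]
 [321.         330.2       ]]
0 [[336.88306695 306.87972292]
 [335.11245824 327.50600448]]
0.05 [[337.78068929 305.90422716]
 [334.41943538 327.0655926 ]]
0.1 [[338.73013941 304.93913708]
 [333.78055491 326.58289537]]
0.15 [[339.72894502 303.98713272]
 [333.19766955 326.05887337]]
```

Dowel a's spot dropped 10.8 mm, from the 121 mm level to 110 mm, so it is home. Now dowel b.

```bash
python3 - <<'E'
from h import *
y=.35
ctrl.movel(tcp_for(A,.5,175),200)
ctrl.movep(tcp_for(B,y,170),down(y))
blow(B,y,148,106,220)
blow(B,y,140,102,220)
probe(B,y,116,98)
ctrl.movel(tcp_for(B,y,185),200)
s=ctrl.camera("side");b=dark(s["img"],(268.6,313.5),2.);a=dark(s["img"],(333.6,341.1),2.)
zs=np.arange(95,130,.1)
for d,p in((A,a),(B,b)): print(p,zs[np.argmin(np.hypot(*(proj(s,[[*d,z] for z in zs])-p).T))])
print(ctrl.read_clock())
u,v=map(int,proj(s,[[530,260,130]])[0]); save("blow3",s["img"][v-75:v+45,u-80:u+80],5)
E
```

```text
blow end z 106.94711273858793 f -4.289353893846179 -4.650044105062828 M [ 0.00750386  0.19683349 -0.04373354]
blow end z 102.76605175661645 f -3.5610461163217484 -5.640406527036253 M [-0.09264753  0.20575031  0.02480572]
probe True 98.87188586223643 5.367691919578311
[333.62490342 341.09350055] 106.59999999999934
[268.77009166 313.7352247 ] 107.49999999999929
20.7417
```

View pics/blow3.png

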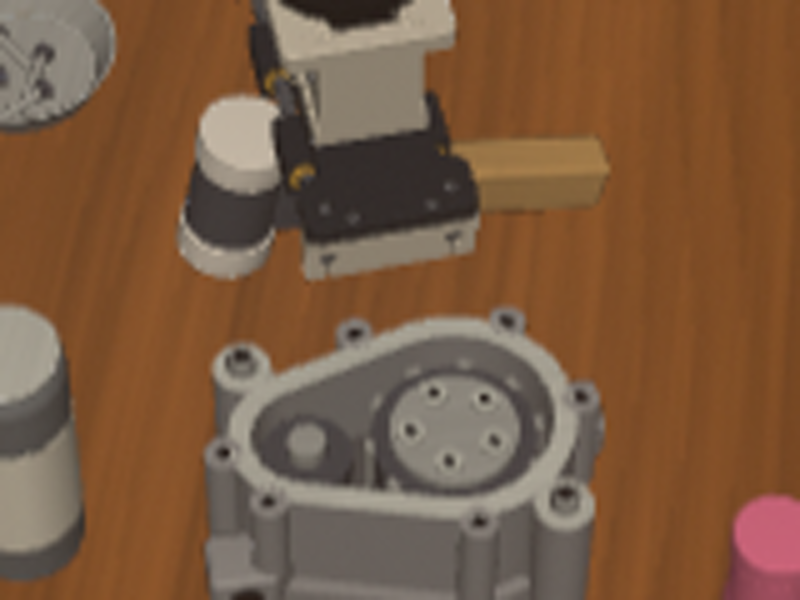

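The picture shows both dowels low, with b at crop (240,360) and a at (565,497). The mallet has tipped about 0.18 rad, head end up. I'll pitch the tool to level the head and give each dowel one more blow; if the spots stay put, the dowels are on their shoulders.

```bash
cat >> h.py <<'E'
from scipy.spatial.transform import Rotation as Rn
def pitched(yaw,t): return (Rn.from_rotvec(t*np.array([-np.sin(yaw),np.cos(yaw),0]))*Rn.from_quat(down(yaw))).as_quat()
def tcp_p(d,yaw,fz,t):
    e=np.array([np.cos(yaw),np.sin(yaw),0]); return np.r_[d,fz+38]-51.4*e-8*(np.sin(t)*e+[0,0,np.cos(t)])
def spots():
    s=ctrl.camera("side");zs=np.arange(95,130,.1)
    for d,p in((A,(333.6,341.1)),(B,(268.77,313.7))):
        p=dark(s["img"],p,2.);print("spot",p,zs[np.argmin(np.hypot(*(proj(s,[[*d,z] for z in zs])-p).T))])
E
python3 - <<'E'
from h import *
t=.18
for d,y in((B,.35),(A,.5)):
    ctrl.movep(tcp_p(d,y,155,t),pitched(y,t)); ctrl.wait(.15)
    ctrl.movel(tcp_p(d,y,135,t),150); ctrl.wait(.2)
    r=ctrl.movel(tcp_p(d,y,104,t),30,force_limit=5); print("probe",r,ctrl.read_tool_pos()[2]-tcp_p(d,y,0,t)[2])
    z=ctrl.read_tool_pos()[2]-tcp_p(d,y,0,t)[2]
    ctrl.movel(tcp_p(d,y,145,t),200); ctrl.wait(.1)
    ctrl.movel(tcp_p(d,y,z-4,t),280); ctrl.wait(.05); print("end",ctrl.read_ft_force(),ctrl.read_tool_pos()[2]-tcp_p(d,y,0,t)[2])
    ctrl.movel(tcp_p(d,y,190,t),250); spots()
print(ctrl.read_clock())
E
```

```text
probe True 108.18522866724442
end [0.9686202  1.27117002 0.37169657] 103.77311107729943
spot [333.6070562  341.10417581] 106.49999999999935
spot [268.78825232 313.74731976] 107.3999999999993
probe False 104.1816638164693
end [-0.38525073 -1.04685404 18.86557587] 102.56523065436815
spot [333.59937855 341.09841847] 106.49999999999935
spot [268.7996358  313.71889177] 107.49999999999929
27.7167
```

Neither spot moved, so both dowels are home. Now the mallet goes back on the bench where it stood.

```bash
python3 - <<'E'
from h import *
t,y=.24,-.097; M=np.array([553.5,5.])
ctrl.movep(tcp_p(M,y,150,t),pitched(y,t)); ctrl.movel(tcp_p(M,y,25,t),250); ctrl.wait(.2)
r=ctrl.movel(tcp_p(M,y,-8,t),35,force_limit=6); tp=ctrl.read_tool_pos(); print("contact",r,tp[2]-tcp_p(M,y,0,t)[2])
ctrl.grip(60); ctrl.wait(.2)
print(ctrl.read_finger_force(),ctrl.read_ft_force())
ctrl.movel(tp+[0,0,60],200); ctrl.movel(tp+[-30,0,170],300,rotation=down(y))
# over the cover, clear of the top view of the mallet
s=ctrl.camera("side"); h=cv2.cvtColor(s["img"],cv2.COLOR_RGB2HSV); m=((h[...,1]<60)&(h[...,2]>150)).astype(np.uint8)
k=0*m;k[235:275,290:320]=1; n,l,st,ce=cv2.connectedComponentsWithStats(m*k);print(st[1:],ce[1:])
print(ctrl.read_clock())
E
```

```text
contact True -3.1139292128330993
0.0 [0.01051359 0.21679071 0.47982911]
[[297 247  15  15 163]
 [299 272   8   3  14]
 [308 272   1   1   1]] [[303.80981595 253.6809816 ]
 [302.92857143 273.28571429]
 [308.         272.        ]]
32.4333
```

The mallet is standing and released. Next I grip the cover's wing, carry it over and measure it in the air.

```bash
python3 - <<'E'
from h import *
import pickle
y=.4; g=np.array([507.1,-226.5])
ctrl.movep([*g,170],down(y)); ctrl.grip(70); ctrl.movel([*g,75],250)
r=ctrl.movel([*g,42],60,force_limit=8); print("contact",r,ctrl.read_tool_pos())
ctrl.grip(8,55); ctrl.wait(.1);tp=ctrl.read_tool_pos();print(tp,ctrl.read_opening(),ctrl.read_finger_force(),ctrl.read_ft_force())
ctrl.movel([*g,100],80); ctrl.movel([*g,215],200)
ctrl.wait(.1);print("lift",ctrl.read_opening(),ctrl.read_ft_force(),ctrl.read_wrist_torque())
c=np.array([530.8,261.2]); yc=.303
ctrl.movep([*c,215],down(yc)); ctrl.movel([*c,42+135],150); ctrl.wait(.3)
tp=ctrl.read_tool_pos();print(tp,ctrl.read_clock(),ctrl.read_wrist_torque())
C={n:ctrl.camera(n) for n in("top","side")};pickle.dump(C,open("c1.pkl","wb"))
cs,sn=np.cos(yc),np.sin(yc);R=np.array([[cs,-sn],[sn,cs]])
L={k:np.r_[tp[:2]+R@v,tp[2]-42+16] for k,v in(("a",[-66,58]),("b",[70,-44]))}
for k in L:
  for n in C: print(k,n,proj(C[n],[L[k]])[0],dark(C[n]["img"],proj(C[n],[L[k]])[0],2.2))
i=C["side"]["img"];u,v=map(int,proj(C["side"],[[530,260,140]])[0]);a=i[v-60:v+60,u-80:u+80]
i=C["top"]["img"];u,v=map(int,proj(C["top"],[[530,260,150]])[0]);b=i[v-60:v+60,u-50:u+50]
save("over",np.hstack([a,b]),3)
E
```

```text
contact False [ 507.17281044 -226.54327693   41.92546937]
[ 506.96223365 -226.28595576   41.99530488] 14.731154997462419 54.99975085258484 [-0.26056688  1.51906359  1.18087056]
lift 14.735923392072339 [ 0.68838183  0.36334598 -6.06808536] [ 0.02534309 -0.01734563  0.00312807]
[531.21784328 261.30380976 177.93557867] 40.225 [ 0.01328069 -0.02010383  0.00240432]
a top [215.55219973 266.59181713] [223.31174756 267.03201903]
a side [334.54062915 329.55721992] [334.69692281 329.46356164]
b top [233.98772592 211.58702629] [232.56915281 210.21932828]
b side [268.34693744 302.14223181] [268.35744391 301.78027216]
```

View pics/over.png

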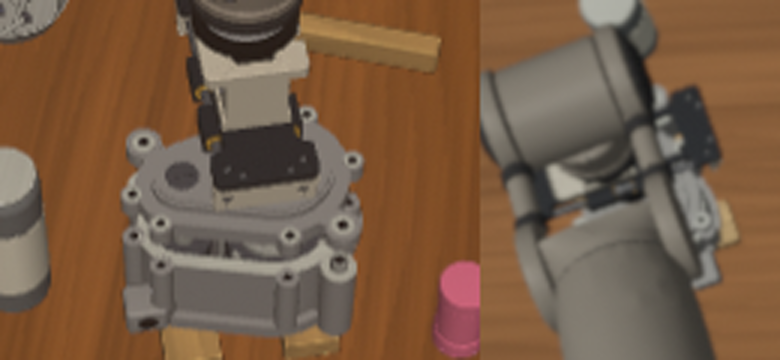

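The picture shows the cover level above the crankcase, with its lugs within 0.4 px of prediction at (334.7,329.5) and (268.4,301.8). I'll lower it under force watch.

```bash
python3 - <<'E'
from h import *
c=np.array([530.8,261.2])
ctrl.movel([*c,42+116],100); ctrl.wait(.3); f0=ctrl.read_ft_force();m0=ctrl.read_wrist_torque()
for z in(108,105,102,99):
    r=ctrl.movel([*c,42+z],20,force_limit=7); ctrl.wait(.1); tp=ctrl.read_tool_pos()
    print(z,r,tp[:2],tp[2]-42,"dF",ctrl.read_ft_force()-f0,"dM",ctrl.read_wrist_torque()-m0)
    if r: break
print(ctrl.read_clock())
E
```

```text
108 False [530.79258574 261.22155873] 107.97946529563248 dF [0.97049085 0.29344194 0.41551479] dM [ 0.18419912  0.05538327 -0.10365665]
105 False [530.91916594 261.8140737 ] 104.91688159206154 dF [ 0.76538322  4.3017316  -0.90398874] dM [ 1.08240611 -0.31266234 -0.08081216]
102 False [531.03315547 261.87314826] 101.95885944326693 dF [1.2723906  4.88371764 0.15553497] dM [ 1.32796272 -0.25539396 -0.09541654]
99 True [531.23995321 262.10319506] 99.96527712108943 dF [-0.12201746 -0.15724743 11.340394  ] dM [-0.0629959   0.19139189 -0.08443174]
42.7333
```

It has seated at 99.97 mm. Release, retreat and check.

```bash
python3 - <<'E'
from h import *
tp=ctrl.read_tool_pos()
ctrl.grip(45); ctrl.wait(.2); print(ctrl.read_finger_force(),ctrl.read_ft_force())
ctrl.movel(tp+[0,0,80],150); ctrl.movel(tp+[0,0,150],200)
ctrl.movep([350,-350,280],down(.0)); ctrl.wait(.3)
T,S=ctrl.camera("top"),ctrl.camera("side")
pa,pb=(450.5,297),(610.7,240.5)
P=[[*pa,116],[*pb,116]]; u=[dark(T["img"],p,2.2) for p in proj(T,P)]; v=[dark(S["img"],p,2.2) for p in proj(S,P)]
G=tri(T,u,S,v);print(G,pear(*G))
u,w=map(int,proj(S,[[530,180,110]])[0]); save("final",S["img"][w-90:w+60,u-100:u+100],4); print(ctrl.read_clock())
E
```

```text
0.0 [-0.43941779 -0.10625905  0.88816538]
[[4.50739497e+02 2.97785560e+02 1.16810610e+02 3.14599348e-01]
 [6.11485278e+02 2.40309890e+02 1.16499162e+02 6.69402857e-01]] (array([531.27116063, 261.76934664]), np.float64(0.3001105256597796), np.float64(170.71221077219582))
47.5
```

View pics/final.png

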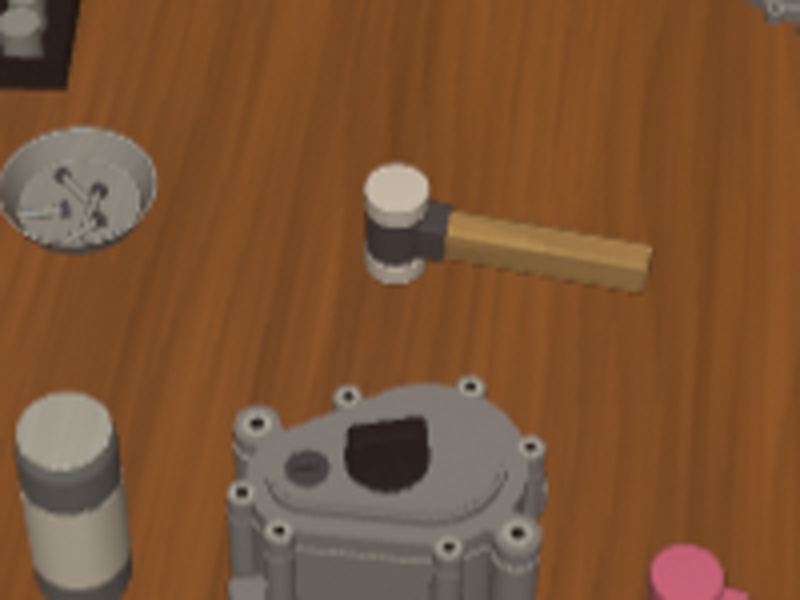

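The picture shows the cover flush on the crankcase, with lug holes at crop (257,425) and (517,533) measured at 116.8 and 116.5 mm. The mallet is standing at (396,225).

```bash
python3 -c "
from station import ctrl
print(ctrl.close_job())"
```

```text
the job is handed in; nothing more can be done
None
```

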